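# Shut up the writing box

### The arm

A 6-joint arm with a two-finger parallel gripper is mounted at the origin on the work surface. World frame = base frame: x ahead of the robot, y to its left, z up, the work surface at z = 0. Lengths are in m, angles in rad, forces in N, time in s.
With the tool pointing down it reaches from about 0.35 to 0.975 m from the base axis. Payload 4.9 kg.
Tool frame: the origin (TCP) lies at the very end of the fingers, on their centre line; the grasp point (between the pads) lies 19 mm behind it; x points along the fingers, y is the direction in which the jaws open and shut, and the axes are right-handed (so a half turn about x gives the same grasp; the last joint's range is limited). The gripper opens to 85 mm and grips with 20 to 120 N. Pads are 22 mm wide; open, the fingers measure 114 mm over their backs; the gripper's body (76 mm by 85 mm) begins 54 mm behind the grasp point. The pads swing forward as they close: fully open they stand 13 mm farther back than shut.
Start: joints at [-1.421, 0.053, 1.613, -0, 1.476, -0.119], TCP at [0.166, -0.603, 0.231] pointing down, gripper open.
Joint ranges: [-3.01, 3.01], [-1.01, 2.22], [0.06, 2.58], [-1.02, 4.17], [0.09, 2.62], [-3.14, 3.14]. Speed limits (rad/s): [2.57, 2.57, 3.14, 3.14, 3.14, 3.14].

### API

Orientations are given as a unit quaternion [w, x, y, z].
In Python, from plant import manip gives the robot as it stands.
- The arm moves only by the tool play_rows, never from a script. Its argument "plan" is a list of rows, each a list of 5 numbers: the shift along the tool's x, y, z in mm, then the turn about the tool's x in rad, then the closure, from -1 (fully open) to 1 (shut). A call has 1 to 8 rows; each row is the pose to reach, as a shift and turn from the pose commanded when the call began, along the tool's axes at that moment; what a row does not reach only later rows make up. A row lasts 1/8 s, in which the tool goes at most 62.5 mm and 10.7 degrees, less where a joint would pass 70% of its speed; a pose out of reach is approached as far as the arm can. A call with a gripper value outside its range is refused whole. The fingers move at their own pace and stop on an object; the grip force is fixed at half the most. Time passes only in rows, so rows that repeat a pose let the fingers close. It gives the time, the measured TCP pose, the force and the opening at its end, in the units of the state.
- manip.state(): the state, without advancing time (a new reading comes with each control period).
- manip.grab_frame(name): name is "side" or "top" or "wrist"; returns a dict with "img" (384x512x3 uint8, red, green, blue), "range_z" (384x512 float32, m along the optical axis (not along the pixel's ray), 0 where there is no reading), "fx", "fy", "cx", "cy" (pixels), "origin" and "rotation" of the camera in the world. Camera axes: x right, y up, looking along -z (the intrinsics and any distortion apply to the point x, -y, -z); pixel columns grow to the right and rows downward; lengths in m; the calibration is good to about 2 mm. A picture is of the moment at which its call begins.
- manip.job_done(): hands the job in, once; it reports no verdict.
The state is a dict: "time": time; "joint_pos": joint angles; "joint_vel": joint speeds; "joint_efforts": joint torques, N m; "tool_pos": TCP position; "tool_rot": TCP orientation; "contact_force": force on the tool from outside, world axes, zero at the start; "ft_torque": the same for the moment, N m; "gripper_width": opening from 0.0 (shut) to 1.0 (fully open).
Only numpy, scipy, OpenCV 4.12 (cv2) and the standard library are available. Lean on these libraries where they do the work, as an engineer would, in place of code of your own. Each camera call takes 0.05 s, during which the arm holds its last target. There are 200 camera calls.

### The job

Close the dark wooden writing box on the desk: with the fingertips, push both of its drawers fully home, flush with the front, and gently push its open lid over and down until it lies shut, in whichever order you like. Nothing is to be gripped, pulled out or lifted, and the things around the box stay where they are.

Things in the scene. Friction and masses are not known exactly. Their poses are not given: they have to be found in the camera images.
- writing_box: fixed dark wooden writing box, 150 mm deep (own x) by 280 mm wide (own y) by 90 mm high with the lid shut. Origin: centre of its underside, on the desk. Own x points from its front to its back, y to its left side, z up. Its front, with two drawers side by side, is the plane x = -75 mm; its carcass is 82 mm high and the lid's hinge line lies at its back, at x = +75 mm, z = 82 mm, along y. It stands still during the work
- left_drawer (a joint): how far the left drawer (the box's own +y side) stands out, m: 0 is home, its front flush with the box's front; it grows as the drawer comes out towards the box's -x; stop at 0.085. A friction of about 1.5 N keeps it where it is left. It starts 0.025 to 0.06 out
- right_drawer (a joint): the same for the right drawer (own -y side)
- left_drawer_front (a point): centre of the outer face of the left drawer's front, a plain flat upright board 125 mm wide, 50 mm high (9 to 59 mm above the desk), 8 mm thick, without a knob; axes as the box's; it moves with the drawer. At own y = +68 mm of the box
- right_drawer_front (a point): the same for the right drawer, at own y = -68 mm of the box
- lid (a joint): opening angle of the box's lid, rad: 0 is shut (flat on the box), it grows as the lid's front edge rises, pi/2 is upright; it starts 1.1 to 1.45, leaning a little to the front. A stiff hinge (about 0.35 N m) holds it at any angle: it does not fall by itself
- lid_edge (a point): middle of the lid's free edge, on the outer face (the upper one when shut). The lid is a plain board 150 mm from hinge line to free edge, 280 mm wide, 8 mm thick, without a handle; shut, its outer face is 90 mm above the desk. Own x points from the free edge to the hinge, own z out of the outer face
- pen_pot: copper pen pot, 72 mm across, 100 mm high, with three pens fixed in it that reach up to 170 mm. Loose, a bystander. Origin: centre of its underside
- ink_bottle: small glass ink bottle with a black cap, 52 mm across, 65 mm high. Loose, a bystander. Origin: centre of its underside
- paperweight: domed brass paperweight, 64 mm across, 45 mm high. Loose, a bystander. Origin: centre of its underside
- stamp: wooden hand stamp standing upright, 36 mm across, 70 mm high; it stands in front of the writing box, about on the line between the two drawers. Loose, a bystander. Origin: centre of its underside
- stapler: black stapler, 120 x 34 x 40 mm. Loose, a bystander. Origin: centre of its underside
- book: closed dark red book lying flat, 150 x 210 x 26 mm. Loose, a bystander. Origin: centre of its underside

How it is judged:
At the end, for the whole second after the job is handed in: Both drawers are home to within 5 mm and the lid lies shut to within 0.04 rad (6 mm at its free edge) (value of joint each of left_drawer, right_drawer below 0.005 m and value of joint lid below 0.04 rad); the robot touches nothing.
It fails at once if a drawer is pulled out further than it stood (beyond 75 mm), or the lid is opened beyond 1.65 rad (value of joint any of left_drawer, right_drawer above 0.075 m or value of joint lid above 1.65 rad).
It fails at once if the lid is slammed (closes faster than 4 rad/s, 0.6 m/s at its free edge) (velocity of joint lid below -4 rad/s).
It fails at once if a bystander is shifted by more than 25 mm or tipped over (distance of any of pen_pot, ink_bottle, paperweight, stamp, stapler, book from where it was at the start of the episode above 0.025 m or angle between any of pen_pot, ink_bottle, paperweight, stamp, stapler, book's own z axis and vertical above 0.5 rad).
It fails at once if a bystander is lifted off the desk (by more than 12 mm) (height (world z) of any of pen_pot, ink_bottle, paperweight, stamp, stapler, book above 0.012 m).
It also fails if it takes over 64 s, if anything falls off the work surface, if the arm or the gripper's body presses on something with over 40 N, if the wrist force passes 120 N, or if a joint passes its speed limit or range.

## Working session

There is one attempt and no reset: what is moved stays moved. The work goes in short steps, Python scripts to look and compute and a tool call to move; the robot and the scene stay as the last step left them, time stands still between calls to the robot, and variables do not carry over. Pictures are saved under pics/ and viewed, about 8 in all and at most 12, crops included, and the job is handed in when it is done.

Besides the shell and the picture viewer there is one more tool, called after ">>>" in YAML: its name, and indented under it one key for each argument. play_rows: Moves the arm, as the interface text tells. Its arguments: {"type":"object","properties":{"plan":{"type":"array"}},"required":["plan"]}

```bash
mkdir -p pics; cat > h.py <<'E'
import numpy as np, cv2
from plant import manip
def grab(n):
    f=manip.grab_frame(n); return f
def cloud(f):
    z=f["range_z"].astype(float); v,u=np.mgrid[:z.shape[0],:z.shape[1]]
    p=np.stack([(u-f["cx"])/f["fx"]*z,-(v-f["cy"])/f["fy"]*z,-z],-1)
    P=p@np.array(f["rotation"]).T+np.array(f["origin"]); P[z==0]=np.nan; return P
E
python3 - <<'E'
from h import *
ims=[]
for n in("side","top"):
    f=grab(n); np.savez(f"/tmp/{n}.npz",P=cloud(f),img=f["img"]); print(n,f["origin"],[k for k in f])
    cv2.imwrite(f"pics/{n}0.png",f["img"][...,::-1])
print(manip.state())
E
```

```text
Traceback (most recent call last):
  File "h.py", line 8, in cloud
    P=p@np.array(f["rotation"]).T+np.array(f["origin"]); P[z==0]=np.nan; return P
      ~^~~~~~~~~~~~~~~~~~~~~~~~~~
ValueError: matmul: Input operand 1 has a mismatch in its core dimension 0, with gufunc signature (n?,k),(k,m?)->(n?,m?) (size 4 is different from 3)
```

Rotation is a quaternion [w,x,y,z].

```bash
sed -i 's/np.array(f\["rotation"\]).T/R(f["rotation"]).T/' h.py; cat >> h.py <<'E'
from scipy.spatial.transform import Rotation
def R(q): return Rotation.from_quat(np.roll(q,-1)).as_matrix()
E
python3 - <<'E'
from h import *
for n in("side","top"):
    f=grab(n); np.savez(f"/tmp/{n}.npz",P=cloud(f),img=f["img"]); print(n,f["origin"],[k for k in f])
    cv2.imwrite(f"pics/{n}0.png",f["img"][...,::-1])
s=manip.state(); print(s); print(R(s["tool_rot"]))
E
```

```text
side [ 0.30046346 -0.73554945  0.80755433] ['img', 'range_z', 'fx', 'fy', 'cx', 'cy', 'origin', 'rotation']
top [ 0.26722755 -0.06099302  1.46756848] ['img', 'range_z', 'fx', 'fy', 'cx', 'cy', 'origin', 'rotation']
{'time': 0.15, 'joint_pos': array([-1.42102643e+00,  5.31990363e-02,  1.61398372e+00,  2.53117014e-05,
        1.47603727e+00, -1.18996211e-01]), 'joint_vel': array([ 0.00012444, -0.00226215, -0.00412735, -0.00021567, -0.00096072,
       -0.00137287]), 'joint_efforts': array([ 1.24948408e-03, -3.94244206e+01, -3.70721090e+01, -9.76725823e-05,
        4.67390069e-03, -2.24301367e-06]), 'tool_pos': array([ 0.1658985 , -0.60206374,  0.23034623]), 'tool_rot': array([ 0.09416112,  0.70073157,  0.09531198, -0.70073146]), 'contact_force': array([-0.75378435,  0.27542622, -0.12142394]), 'ft_torque': array([-0.00835051, -0.05836028, -0.0530652 ]), 'gripper_width': 1.001168466529669}
[[-2.17904327e-04  2.65539539e-01 -9.64099946e-01]
 [ 1.61290898e-03 -9.64098621e-01 -2.65539539e-01]
 [-9.99998676e-01 -1.61286767e-03 -2.18209846e-04]]
```

View pics/top0.png

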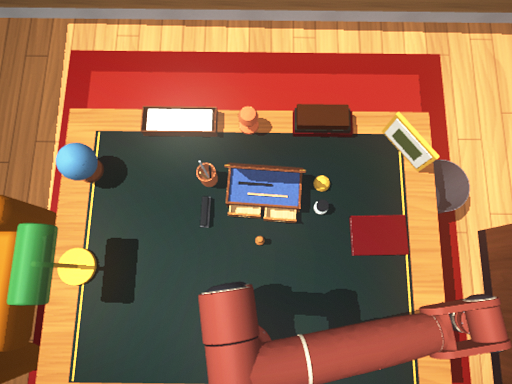

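View pics/side0.png

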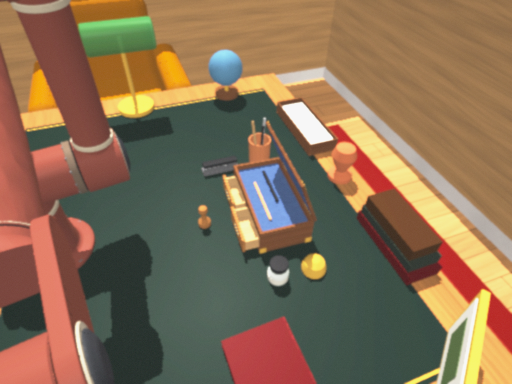

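The top view shows the box at about (265,190), drawers out toward the robot, the stamp at (260,240), the pen pot at (206,173), the ink bottle at (321,207), the paperweight at (322,183) and the stapler at (206,211). Now I'll measure them.

```bash
cat > m.py <<'E'
from h import *
d=np.load("/tmp/top.npz"); P=d["P"]
for nm,(u,v) in dict(stamp=(260,240),pot=(206,175),ink=(321,207),pw=(322,183),stap=(206,211),mid=(265,195)).items(): print(nm,P[v,u].round(3))
A=np.concatenate([np.load(f"/tmp/{n}.npz")["P"].reshape(-1,3) for n in("top","side")])
c=P[190,265]
s=A[(abs(A[:,0]-c[0])<.2)&(abs(A[:,1]-c[1])<.17)&(A[:,2]>.012)]
# rim of the carcass
r=s[(abs(s[:,2]-.082)<.006)]
# raster plot xy coloured by height, 2mm/px... 
H=np.zeros((400,400,3),np.uint8); o=c[:2]
for p in s[np.argsort(s[:,2])]:
    i=int(200-(p[0]-o[0])*1000); j=int(200-(p[1]-o[1])*1000)
    if 0<=i<400 and 0<=j<400: cv2.circle(H,(j,i),2,tuple(int(x) for x in cv2.applyColorMap(np.uint8([[min(255,p[2]*1200)]]),cv2.COLORMAP_JET)[0,0]),-1)
print(o); cv2.imwrite("pics/h.png",cv2.resize(H,(600,600)))
l=s[s[:,2]>.1]; print(len(r),len(l),l[:,2].max())
E
python3 m.py
```

```text
stamp [ 0.402 -0.053  0.07 ]
pot [0.663 0.165 0.015]
ink [ 0.529 -0.281  0.065]
pw [ 0.627 -0.29   0.047]
stap [0.513 0.155 0.043]
mid [ 0.572 -0.07   0.07 ]
[ 0.59374847 -0.06952759]
1114 1034 0.2309027062123139
```

View pics/h.png

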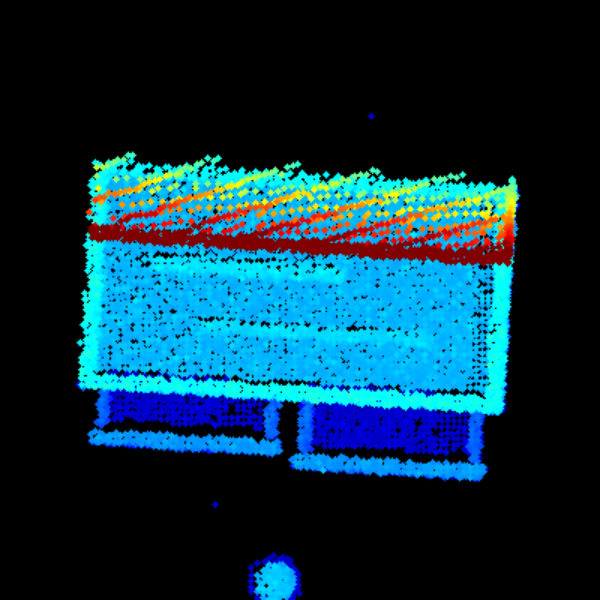

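The height map shows the carcass rim as a rectangle turned by a few degrees. The left drawer is about 33 mm out, the right about 45 mm, and the lid is leaning forward. Next I'll fit the box pose.

```bash
cat >> m.py <<'E'
print("---")
# yaw from front rim band and lid plane
f=r[(r[:,0]<.555)]; 
(cx,cy),(w,h),a=cv2.minAreaRect(np.float32(r[r[:,2]<.088][:,:2]*1000)); print("rim",cx,cy,w,h,a)
# front edge: lowest x per y-bin
b=[(y,np.percentile(r[abs(r[:,1]-y)<.006][:,0],2)) for y in np.arange(-.19,.06,.02)]
k,x0=np.polyfit(*zip(*b),1); yaw=-np.arctan(k); print("yaw",yaw,"resid",np.round([x-k*y-x0 for y,x in b],4))
X=np.array([np.cos(yaw),np.sin(yaw)]);Y=np.array([-X[1],X[0]])
q=np.c_[s[:,:2]@X,s[:,:2]@Y,s[:,2]]
rr=q[(abs(q[:,2]-.082)<.004)]; y0=np.percentile(rr[:,1],[.5,99.5]);print("y ext",y0,"front",np.percentile(rr[:,0],.5))
yc=y0.mean(); xf=np.percentile(rr[:,0],.5); C=X*(xf+.075)+Y*yc; print("C",C)
q[:,0]-=xf+.075; q[:,1]-=yc
for n,y in(("L",.068),("R",-.068)):
    g=q[(abs(q[:,1]-y)<.05)&(abs(q[:,2]-.057)<.006)&(q[:,0]<-.077)]; print(n,np.percentile(g[:,0],[1,3,10])+.075)
l=q[(q[:,2]>.1)&(abs(q[:,1])<.13)]; z=l[:,2]
e=l[z>z.max()-.006]; print("lid top",e.mean(0).round(4), z.max())
for zz in np.arange(.11,.23,.02):
    g=l[abs(z-zz)<.006]; print(zz.round(2),np.percentile(g[:,0],[2,50,98]).round(3) if len(g) else 0)
E
python3 m.py
```

```text
stamp [ 0.402 -0.053  0.07 ]
pot [0.663 0.165 0.015]
ink [ 0.529 -0.281  0.065]
pw [ 0.627 -0.29   0.047]
stap [0.513 0.155 0.043]
mid [ 0.572 -0.07   0.07 ]
[ 0.59374847 -0.06952759]
1114 1034 0.2309027062123139
---
rim 605.902099609375 -67.46932983398438 283.53759765625 157.48988342285156 86.29361724853516
yaw -0.06302806141995346 resid [-0.0002  0.0002  0.0006 -0.0002 -0.0005  0.0001  0.     -0.0005  0.0001
 -0.0004  0.001  -0.0001 -0.0002]
y ext [-0.17030891  0.1109703 ] front 0.530628518107345
C [ 0.60255721 -0.06775671]
L [-0.03687202 -0.03676799 -0.03645062]
R [-0.04496066 -0.04464945 -0.04420977]
lid top [ 0.0272 -0.0007  0.2269] 0.2309027062123139
0.11 [0.062 0.065 0.075]
0.13 [0.055 0.058 0.068]
0.15 [0.047 0.051 0.061]
0.17 [0.04  0.043 0.053]
0.19 [0.032 0.035 0.046]
0.21 [0.025 0.028 0.038]
```

```bash
cat > t.py <<'E'
import sys
from h import *
C=np.array([.6026,-.0678]);yaw=-.063
X=np.array([np.cos(yaw),np.sin(yaw),0]);Y=np.array([-X[1],X[0],0]);C=np.r_[C,0]
s=manip.state();T=R(s["tool_rot"]);p=s["tool_pos"];d=p-C
print("t",s["time"],"box mm",np.round(1000*np.array([d@X,d@Y,p[2]]),1),"F",np.round(s["contact_force"],1),"w",s["gripper_width"])
D=np.c_[-np.array([0,0,1]),-Y,-X]; print("turn",Rotation.from_matrix(T.T@D).as_rotvec().round(3))
for a in sys.argv[1:]:
    b=np.array(eval(a))/1000; print(a,np.round(1000*T.T@(C+X*b[0]+Y*b[1]+[0,0,b[2]]-p),1))
E
python3 t.py "(-170,-75,150)" "(-170,-75,35)"
```

```text
t 0.15 box mm [-402.2 -560.7  230.3] F [-0.8  0.3 -0.1] w 1.001168466529669
turn [0.332 0.    0.002]
(-170,-75,150) [  81.  -383.5 -377.7]
(-170,-75,35) [ 196.  -383.3 -377.7]
```

>>> play_rows:
  plan:
    - [5, -35, -35, 0.05, 1]
    - [10, -75, -75, 0.1, 1]
    - [15, -115, -115, 0.15, 1]
    - [20, -160, -158, 0.2, 1]
    - [25, -205, -202, 0.25, 1]
    - [30, -250, -246, 0.3, 1]
    - [40, -295, -290, 0.332, 1]
    - [50, -335, -330, 0.332, 1]

```text
time: 1.15
tool_pos: [0.3957, -0.19, 0.1811]
tool_rot: [-0.022, 0.707, -0.023, -0.706]
contact_force: [0.5, -0.4, -0.1]
gripper_width: 0.0
```

```bash
python3 t.py "(-170,-75,150)" "(-170,-75,35)"
```

```text
t 1.15 box mm [-198.7 -135.   181.1] F [ 0.5 -0.4 -0.1] w 0.00038327250460893877
turn [-0.001 -0.001 -0.   ]
(-170,-75,150) [ 31.1 -60.  -28.7]
(-170,-75,35) [146.1 -60.1 -28.6]
```

>>> play_rows:
  plan:
    - [10, -30, -14, 0, 1]
    - [31, -60, -29, 0, 1]
    - [60, -60, -29, 0, 1]
    - [90, -60, -29, 0, 1]
    - [120, -60, -29, 0, 1]
    - [146, -60, -29, 0, 1]
    - [146, -60, -29, 0, 1]

```text
time: 2.02
tool_pos: [0.4257, -0.1328, 0.0329]
tool_rot: [0.023, -0.705, 0.021, 0.709]
contact_force: [1.0, 0.2, -0.1]
gripper_width: 0.001
```

```bash
python3 t.py "(-86,-75,35)"
```

```text
t 2.025 box mm [-172.4  -76.    32.9] F [ 1.   0.2 -0.1] w 0.0006498186787685541
turn [-0.     0.005  0.002]
(-86,-75,35) [ -2.5  -1.  -86.4]
```

>>> play_rows:
  plan:
    - [-3, 0, -15, 0, 1]
    - [-3, 0, -28, 0, 1]
    - [-3, 0, -38, 0, 1]
    - [-3, 0, -48, 0, 1]
    - [-3, 0, -57, 0, 1]
    - [-3, 0, -66, 0, 1]
    - [-3, 0, -74, 0, 1]
    - [-3, 0, -80, 0, 1]

```text
time: 3.02
tool_pos: [0.5081, -0.1389, 0.0381]
tool_rot: [0.022, -0.707, 0.022, 0.707]
contact_force: [-1.3, -0.2, 0.7]
gripper_width: -0.004
```

```bash
python3 t.py "(-86,-75,35)"
```

```text
t 3.025 box mm [-89.9 -76.9  38.1] F [-1.3 -0.2  0.7] w -0.004258090864923331
turn [-0.  0.  0.]
(-86,-75,35) [ 3.1 -1.9 -3.9]
```

Push on gently until the force rises.

>>> play_rows:
  plan:
    - [2, 0, -2, 0, 1]
    - [2, 0, -4, 0, 1]
    - [2, 0, -4, 0, 1]

```text
time: 3.4
tool_pos: [0.5097, -0.1388, 0.0352]
tool_rot: [0.023, -0.705, 0.022, 0.709]
contact_force: [-7.3, 0.9, 1.7]
gripper_width: 0.001
```

```bash
python3 t.py "(-86,-75,35)"
```

```text
t 3.4 box mm [-88.3 -76.7  35.2] F [-7.3  0.9  1.7] w 0.0014367514710903516
turn [-0.     0.005  0.001]
(-86,-75,35) [ 0.2 -1.7 -2.3]
```

>>> play_rows:
  plan:
    - [0, 0, -2, 0, 1]
    - [0, 0, -3, 0, 1]
    - [0, 0, -3, 0, 1]

```text
time: 3.78
tool_pos: [0.5094, -0.1384, 0.034]
tool_rot: [0.023, -0.702, 0.021, 0.711]
contact_force: [-16.9, 0.9, 6.3]
gripper_width: -0.001
```

```bash
python3 t.py "(-150,-75,35)" "(-150,75,130)"
```

```text
t 3.775 box mm [-88.6 -76.3  34. ] F [-16.9   0.9   6.3] w -0.0014409491839604712
turn [0.    0.013 0.002]
(-150,-75,35) [-0.2 -1.3 61.5]
(-150,75,130) [ -94.9 -151.5   62.7]
```

>>> play_rows:
  plan:
    - [0, 0, 20, 0, 1]
    - [0, 0, 45, 0, 1]
    - [-20, 0, 66, 0, 1]
    - [-60, -10, 68, 0, 1]
    - [-95, -45, 68, 0, 1]
    - [-95, -90, 68, 0, 1]
    - [-95, -130, 68, 0, 1]
    - [-95, -152, 68, 0, 1]

```text
time: 4.78
tool_pos: [0.4567, 0.0183, 0.1315]
tool_rot: [-0.022, 0.707, -0.022, -0.706]
contact_force: [-0.6, -0.2, 0.7]
gripper_width: -0.004
```

>>> play_rows:
  plan:
    - [0, 0, 0, 0, 1]
    - [30, 0, 0, 0, 1]
    - [65, 0, 0, 0, 1]
    - [93, 0, 0, 0, 1]
    - [93, 0, 0, 0, 1]

```text
time: 5.4
tool_pos: [0.4543, 0.0161, 0.0359]
tool_rot: [0.023, -0.705, 0.023, 0.709]
contact_force: [0.0, 0.1, -0.0]
gripper_width: 0.001
```

```bash
python3 t.py "(-88,75,35)"
```

```text
t 5.4 box mm [-153.3   74.4   35.9] F [ 0.   0.1 -0. ] w 0.001010116691256313
turn [-0.001  0.005  0.   ]
(-88,75,35) [  0.6  -0.7 -65.3]
```

>>> play_rows:
  plan:
    - [0, 0, -10, 0, 1]
    - [0, 0, -20, 0, 1]
    - [0, 0, -30, 0, 1]
    - [0, 0, -40, 0, 1]
    - [0, 0, -49, 0, 1]
    - [0, 0, -57, 0, 1]
    - [0, 0, -63, 0, 1]
    - [0, 0, -67, 0, 1]

```text
time: 6.4
tool_pos: [0.5187, 0.0129, 0.0364]
tool_rot: [0.022, -0.702, 0.022, 0.711]
contact_force: [-22.8, 1.3, 8.5]
gripper_width: 0.002
```

>>> play_rows:
  plan:
    - [0, 0, -2, 0, 1]
    - [0, 0, -4, 0, 1]
    - [0, 0, -4, 0, 1]

```text
time: 6.78
tool_pos: [0.5183, 0.0133, 0.034]
tool_rot: [0.023, -0.699, 0.022, 0.715]
contact_force: [-23.8, 1.9, 6.6]
gripper_width: -0.001
```

```bash
python3 t.py "(-150,75,35)" "(-120,0,310)" "(120,0,310)"
```

```text
t 6.775 box mm [-89.2  75.6  34. ] F [-23.8   1.9   6.6] w -0.0010770826673818245
turn [0.001 0.023 0.001]
(-150,75,35) [ 0.4  0.6 60.8]
(-120,0,310) [-275.3   75.4   37. ]
(120,0,310) [-280.7   75.6 -202.9]
```

>>> play_rows:
  plan:
    - [0, 0, 20, 0, 1]
    - [0, 0, 45, 0, 1]
    - [-30, 0, 65, 0, 1]
    - [-80, 20, 65, 0, 1]
    - [-130, 40, 60, 0, 1]
    - [-180, 60, 50, 0, 1]
    - [-230, 75, 40, 0, 1]
    - [-278, 75, 40, 0, 1]

```text
time: 7.78
tool_pos: [0.4833, -0.0613, 0.3182]
tool_rot: [-0.023, 0.707, -0.023, -0.706]
contact_force: [0.8, 0.3, 0.9]
gripper_width: 0.001
```

```bash
python3 t.py "(85,0,310)"
```

```text
t 7.775 box mm [-119.5   -1.   318.2] F [0.8 0.3 0.9] w 0.0011959777835359126
turn [-0.002 -0.002 -0.001]
(85,0,310) [   8.6   -1.4 -204.5]
```

Traverse above the lid, then look at it from the side before going down.

>>> play_rows:
  plan:
    - [0, 0, -40, 0, 1]
    - [0, 0, -90, 0, 1]
    - [0, 0, -140, 0, 1]
    - [0, 0, -185, 0, 1]
    - [5, 0, -204, 0, 1]
    - [5, 0, -204, 0, 1]

```text
time: 8.52
tool_pos: [0.687, -0.0731, 0.3096]
tool_rot: [0.022, -0.706, 0.022, 0.707]
contact_force: [-0.6, -0.2, 0.6]
gripper_width: 0.002
```

```bash
python3 - <<'E'
from h import *
a,b=[grab(n)["img"] for n in("side","top")]
cv2.imwrite("pics/mid.png",np.hstack([cv2.resize(a[60:300,130:390],(400,369)),cv2.resize(b[100:280,170:365],(400,369))])[...,::-1])
E
python3 t.py "(75,0,205)" "(45,0,205)"
```

```text
t 8.625 box mm [ 83.6  -0.  311.1] F [-0.4  0.   0.2] w -0.00317695965256811
turn [-0.  0.  0.]
(75,0,205) [106.1  -0.    8.6]
(45,0,205) [106.1   0.   38.6]
```

View pics/mid.png

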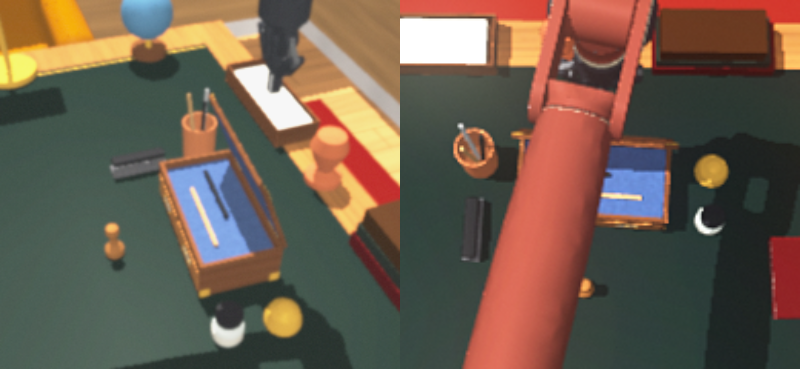

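>>> play_rows:
  plan:
    - [30, 0, 0, 0, 1]
    - [60, 0, 0, 0, 1]
    - [90, 0, 0, 0, 1]
    - [106, 0, 0, 0, 1]
    - [106, 0, 10, 0, 1]
    - [106, 0, 20, 0, 1]
    - [106, 0, 20, 0, 1]

```text
time: 9.5
tool_pos: [0.6663, -0.0719, 0.2075]
tool_rot: [-0.022, 0.708, -0.023, -0.706]
contact_force: [0.3, 0.0, -0.3]
gripper_width: -0.003
```

```bash
python3 t.py "(50,0,202)" "(25.2,0,191.4)" "(4.6,0,177)" "(-12.6,0,159)"
```

```text
t 9.5 box mm [ 6.390e+01 -1.000e-01  2.075e+02] F [ 0.3  0.  -0.3] w -0.0032106913116842963
turn [-0.    -0.003 -0.001]
(50,0,202) [ 5.5 -0.1 13.9]
(25.2,0,191.4) [16.  -0.1 38.7]
(4.6,0,177) [30.3 -0.1 59.4]
(-12.6,0,159) [48.3 -0.1 76.6]
```

>>> play_rows:
  plan:
    - [3, 0, 7, 0, 1]
    - [5, 0, 14, 0, 1]
    - [8, 0, 22, 0, 1]
    - [12, 0, 30, 0, 1]
    - [16, 0, 39, 0, 1]
    - [23, 0, 49, 0, 1]
    - [30, 0, 59, 0, 1]
    - [30, 0, 59, 0, 1]

```text
time: 10.5
tool_pos: [0.6056, -0.0678, 0.1736]
tool_rot: [0.023, -0.706, 0.022, 0.708]
contact_force: [0.2, -0.4, 0.2]
gripper_width: 0.002
```

```bash
python3 t.py "(-12.6,0,159)" "(-26,0,138)" "(-35,0,114.7)" "(-39,0,90)"
```

```text
t 10.5 box mm [  3.    0.2 173.6] F [ 0.2 -0.4  0.2] w 0.0018383766899986232
turn [-0.     0.004  0.001]
(-12.6,0,159) [14.6  0.2 15.5]
(-26,0,138) [35.7  0.3 28.9]
(-35,0,114.7) [59.   0.3 37.8]
(-39,0,90) [83.7  0.3 41.7]
```

>>> play_rows:
  plan:
    - [8, 0, 8, 0, 1]
    - [16, 0, 15, 0, 1]
    - [26, 0, 22, 0, 1]
    - [36, 0, 29, 0, 1]
    - [47, 0, 34, 0, 1]
    - [59, 0, 38, 0, 1]
    - [68, 0, 40, 0, 1]
    - [76, 0, 41, 0, 1]

```text
time: 11.5
tool_pos: [0.5658, -0.0654, 0.0983]
tool_rot: [0.022, -0.706, 0.022, 0.707]
contact_force: [-0.9, 0.2, 1.9]
gripper_width: 0.004
```

```bash
python3 t.py "(-39,0,90)"
```

```text
t 11.5 box mm [-36.9   0.1  98.3] F [-0.9  0.2  1.9] w 0.00435011527690328
turn [-0.     0.002  0.   ]
(-39,0,90) [8.3 0.1 2.1]
```

>>> play_rows:
  plan:
    - [3, 0, 1, 0, 1]
    - [6, 0, 2, 0, 1]
    - [9, 0, 2, 0, 1]
    - [11, 0, 2, 0, 1]
    - [12, 0, 2, 0, 1]
    - [12, 0, 2, 0, 1]

```text
time: 12.25
tool_pos: [0.5648, -0.0653, 0.0899]
tool_rot: [0.022, -0.707, 0.022, 0.707]
contact_force: [-6.1, 1.8, 14.4]
gripper_width: -0.0
```

```bash
python3 t.py "(-39,0,90)"
```

```text
t 12.25 box mm [-37.8   0.1  89.9] F [-6.1  1.8 14.4] w -0.00023076937194038886
turn [ 0.  0. -0.]
(-39,0,90) [-0.1  0.1  1.2]
```

Tip at 89.9 mm with 14 N upward: the lid is down on its stop. I'll retreat well clear and check.

>>> play_rows:
  plan:
    - [-20, 0, 0, 0, 1]
    - [-60, 0, 0, 0, 1]
    - [-110, 0, 0, 0, 1]
    - [-160, 0, 0, 0, 1]
    - [-170, 50, 30, 0, 1]
    - [-170, 100, 70, 0, 1]
    - [-170, 150, 110, 0, 1]
    - [-170, 200, 150, 0, 1]

```text
time: 13.25
tool_pos: [0.4038, -0.2532, 0.2579]
tool_rot: [-0.022, 0.707, -0.022, -0.706]
contact_force: [-0.0, -0.6, -0.3]
gripper_width: -0.004
```

>>> play_rows:
  plan:
    - [0, 45, 20, 0, 1]
    - [0, 90, 40, 0, 1]
    - [0, 135, 60, 0, 1]
    - [0, 180, 80, 0, 1]
    - [0, 220, 100, 0, 1]
    - [0, 220, 100, 0, 1]

```text
time: 14.0
tool_pos: [0.2899, -0.4672, 0.2574]
tool_rot: [0.024, -0.707, 0.024, 0.707]
contact_force: [-0.1, 0.8, 0.0]
gripper_width: 0.001
```

```bash
python3 - <<'E'
from h import *
C=np.array([.6026,-.0678]);yaw=-.063;X=np.array([np.cos(yaw),np.sin(yaw)]);Y=np.array([-X[1],X[0]])
ims=[]
for n in("side","top"):
    f=grab(n);P=cloud(f).reshape(-1,3);ims.append(f["img"]);d=P[:,:2]-C;q=np.c_[d@X,d@Y,P[:,2]]
    m=(abs(q[:,0])<.072)&(abs(q[:,1])<.13)&(q[:,2]>.06)&(q[:,2]<.13)
    print(n,m.sum(),"lid slope (rad), z at front/back",-np.polyfit(q[m,0],q[m,2],1)[0],[np.median(q[m&(abs(q[:,0]-x)<.01),2]).round(4) for x in(-.06,.06)])
    for s in(1,-1):
        g=q[(abs(q[:,1]-s*.068)<.05)&(q[:,2]>.015)&(q[:,2]<.057)&(q[:,0]>-.16)&(q[:,0]<-.04)]
        print(s,len(g),np.percentile(g[:,0],[2,20,50]).round(4)+.075 if len(g) else "")
    for nm,(x,y) in dict(stamp=(.402,-.053),ink=(.529,-.281),pw=(.627,-.29),stap=(.513,.155),pot=(.66,.165)).items():
        g=P[(np.hypot(P[:,0]-x,P[:,1]-y)<.05)&(P[:,2]>.03)]
        P0=np.load(f"/tmp/{n}.npz")["P"].reshape(-1,3); g0=P0[(np.hypot(P0[:,0]-x,P0[:,1]-y)<.05)&(P0[:,2]>.03)]
        print(nm,len(g),len(g0),((np.median(g,0)-np.median(g0,0))*1000).round(1))
cv2.imwrite("pics/end.png",np.hstack([cv2.resize(ims[0][60:300,130:390],(400,369)),cv2.resize(ims[1][100:280,170:365],(400,369))])[...,::-1])
E
python3 t.py
```

```text
side 3278 lid slope (rad), z at front/back 0.0014490192083581128 [np.float64(0.0884), np.float64(0.0882)]
1 93 [-0.0026 -0.0021 -0.0018]
-1 110 [-0.0026 -0.0021 -0.0018]
stamp 0 85 [nan nan nan]
ink 403 403 [0.1 0.1 0.1]
pw 228 220 [-0.8 -0.2  0.4]
stap 192 188 [-0.3  0.  -0.3]
pot 524 564 [0.2 6.4 1.3]
top 2591 lid slope (rad), z at front/back -0.0005074044572052848 [np.float64(0.0902), np.float64(0.0901)]
1 55 [-0.0034 -0.0026 -0.0019]
-1 56 [-0.0027 -0.0024 -0.0019]
stamp 36 36 [-0.1 -0.  -0.7]
ink 154 156 [0.  0.1 0.3]
pw 123 118 [ 0.3 -0.8 -0.9]
stap 177 175 [ 0.1  0.2 -0.2]
pot 290 290 [ 0.7 -0.5  0.6]
t 14.1 box mm [-285.6 -416.3  257.4] F [-0.2  1.1 -0.1] w -0.0036800613756750363
turn [-0.001 -0.     0.001]
  return _methods._mean(a, axis=axis, dtype=dtype,
  ret = um.true_divide(
```

View pics/end.png

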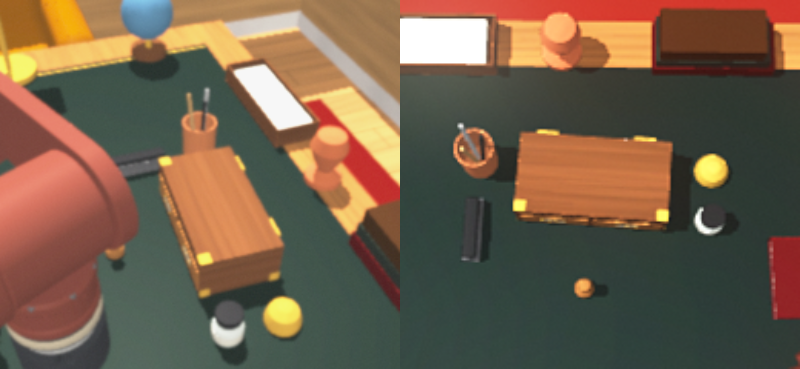

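The lid is flat, both drawers are flush and the bystanders haven't moved. Handing in.

```bash
python3 -c "
from plant import manip; print(manip.job_done())"
```

```text
the job is handed in; nothing more can be done
None
```

The writing box is closed: I pushed both drawers home with the shut fingertips, then pushed the lid over from behind and down. The job was handed in at about 14 s of the 64 s allowed, with no verdict reported.

- **Drawers:** each stopped moving against a firm stop, at about 17 N (right) and 24 N (left). The last images put both fronts about 2 mm proud of my fitted front plane, which is within the roughly 2 mm camera calibration and the 5 mm allowed.
- **Lid:** it lies flat, with a slope within 0.0015 rad and its top at 88–90 mm in both cameras (90 mm expected). It took the closing push at 14 N on its stop.
- **Bystanders:** the stamp, ink bottle, paperweight, stapler and pen pot moved by 1.2 mm or less in the top view.
- **Checks that disagreed or were not made:**
  - The side view gave a 6 mm shift for the pen pot. The top view gave 0.7 mm, so I put it down to the lid, whose points fell within the measured area while it stood open.
  - The stamp was hidden from the side camera at the end, so only the top view confirms it.
  - I did not measure the book; the arm's low moves were all at the box.
- **Robot:** it ended well clear of everything, touching nothing.

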